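# Pack four small cheeses into their wooden boxes

### The job

Pack the four small cheeses for sale: take each one from the blue board and set it upright and flat on the floor of the open wooden box that fits it in shape and size (large round, small round, square, oblong). Set them down gently rather than letting them drop, leave the boxes standing where they are, and do not disturb the honey jar or the eggs.

Things in the scene. Friction and masses are not known exactly. Their poses are not given: they have to be found in the camera images.
- cheese_white: Large round cheese with a white rind, a disc 60 mm in diameter and 40 mm high. Origin: centre of its underside; z up. At the start it stands upright on a fixed blue board, 10 mm thick and 300 mm square. Soft edges; grip it by its upper half so that the fingers stay above the box rim when it goes in.
- cheese_ash: Small round cheese with a dark ash-grey rind, 42 mm in diameter and 44 mm high. Origin: centre of its underside; z up. At the start it stands upright on a fixed blue board, 10 mm thick and 300 mm square. Soft edges; grip it by its upper half so that the fingers stay above the box rim when it goes in.
- cheese_square: Square cheese with an orange rind, 54 mm x 54 mm and 38 mm high. Origin: centre of its underside; z up, x and y square to its sides. At the start it stands upright on a fixed blue board, 10 mm thick and 300 mm square. Soft edges; grip it by its upper half so that the fingers stay above the box rim when it goes in.
- cheese_brick: Oblong yellow cheese, 100 mm long (x) x 40 mm wide (y) x 40 mm high. Origin: centre of its underside; z up. At the start it stands upright on a fixed blue board, 10 mm thick and 300 mm square. Soft edges; grip it by its upper half so that the fingers stay above the box rim when it goes in.
- box_white: Larger round wooden box, 74 mm inside diameter, for the large round cheese. Origin: centre of its underside, on the counter; z up. Loose thin poplar box base lined with white paper: floor 4 mm thick, wall 3 mm thick, rim 12 mm above the counter. 
- box_ash: Smaller round wooden box, 56 mm inside diameter, for the small round cheese. Origin: centre of its underside, on the counter; z up. Loose thin poplar box base lined with white paper: floor 4 mm thick, wall 3 mm thick, rim 12 mm above the counter. 
- box_square: Square wooden box, 68 mm x 68 mm inside, x and y square to its sides, for the square cheese. Origin: centre of its underside, on the counter; z up. Loose thin poplar box base lined with white paper: floor 4 mm thick, wall 3 mm thick, rim 12 mm above the counter. 
- box_brick: Oblong wooden box, 114 mm (x) x 54 mm (y) inside, for the oblong cheese. Origin: centre of its underside, on the counter; z up. Loose thin poplar box base lined with white paper: floor 4 mm thick, wall 3 mm thick, rim 12 mm above the counter. 
- honey_jar: Bystander: amber honey jar with a yellow cap, 56 mm in diameter, 70 mm high, standing loose on the counter. Origin: centre of its underside.
- egg_carton: Bystander: open pulp carton with six brown eggs, 100 mm (x) x 150 mm (y), 64 mm high with the eggs, loose on the counter. Origin: centre of its underside.
There are look-alikes about, which are no part of the job. What is shaped like the box_white but green, orange or red is not meant.

How it is judged:
By the outcome, as a careful person would: the job done as asked, in the order asked, and still so for the second after the job is handed in, with the robot touching nothing.
It also fails if it takes over 102 s, if anything falls off the work surface, if the arm or the gripper's body presses on something with over 40 N, if the wrist force passes 120 N, or if a joint passes its speed limit or range.

### The arm

A 6-joint arm with a two-finger parallel gripper is mounted at the origin on the work surface. World frame = base frame: x ahead of the robot, y to its left, z up, the work surface at z = 0. Lengths are in m, angles in rad, forces in N, time in s.
With the tool pointing down it reaches from about 0.375 to 0.9 m from the base axis. Payload 3.1 kg.
Tool frame: the origin (TCP) lies on the centre line of the jaws, within the pads' length; the fingertips stand ahead of it and the grasp point (between the pads) lies 3 mm ahead of it (bot.tip_reach is the z of the fingertips in the tool frame, in m); z points along the fingers, y is the line along which they close (so a half turn about z gives the same grasp; the last joint's range is limited). The gripper opens to 87 mm and grips with 3 to 60 N. Pads are 19 mm wide; open, the fingers measure 117 mm over their backs; the gripper's body (75 mm by 190 mm) begins 51 mm behind the grasp point.
Start: joints at [1.02, 0.527, 1.433, -0, 1.181, -0.178], TCP at [0.228, 0.582, 0.245] pointing down, gripper open.
Joint ranges: [-3.08, 3.08], [-0.75, 2.2], [0.22, 2.44], [-1.43, 4.57], [0, 2.65], [-2.85, 2.85]. Speed limits (rad/s): [2.79, 2.79, 3.14, 3.14, 3.14, 3.14].

### API

Orientations are given as a unit quaternion [w, x, y, z].
In Python, from rig import bot, effector, kinematics, vision gives the robot as it stands. The module is installed in compiled form; this text tells all that it offers. Calls block until the motion is done:
- bot.move_pose(position, orientation): joint-space move of the TCP to a pose.
- bot.move_l(position, vel=0.15, rotation=None, f_stop=None): straight line of the TCP; rotation=None keeps the orientation; vel is the mean speed in m/s. With f_stop (N) it stops when the force on the tool has changed by that much, and returns True; else False.
- bot.goto_joints(angles): joint-space move.
- effector.gripper_to(opening): finger opening in m; the grip force is fixed at half the most; returns when the fingers have stopped.
- bot.pause(seconds).
- kinematics.inverse_kinematics(position, orientation): joint angles nearest the present ones, or None.
- bot.read_state(): the state.
- vision.get_image(name): name is "scene" or "top" or "wrist"; returns (picture, depth): 480x640x3 uint8, blue, green, red; 480x640 float32, m along the optical axis (not along the pixel's ray), 0 where there is no reading.
- vision.camera_model(name): a dict with "fx", "fy", "cx", "cy" (pixels), "k1" (the pictures are not rectified: a ray, as slopes to the right and down, at radius r is drawn at 1 + k1 r^2 times it, then the intrinsics apply), "T" (4x4, takes a point from camera to world coordinates); the wrist camera has in their place "T_tool_cam" (4x4, takes a point from camera to tool coordinates, whose origin is the TCP and whose axes are the flange's). Camera axes: x right, y down, z forward; pixel columns grow to the right and rows downward; lengths in m; the calibration is good to about 2 mm. A picture is of the moment at which its call begins: read the wrist's pose just before it. camera_model takes no time and is no camera call.
A pose or a line that the arm cannot do raises bot.Unreachable and nothing moves.
- bot.job_done(): hands the job in; it is judged then, once.
The state is a dict: "t": time; "joints": joint angles; "joint_velocities": joint speeds; "joint_torque": joint torques, N m; "position": TCP position; "tcp_rot": TCP orientation; "ft_force": force on the tool from outside, world axes, zero at the start; "wrist_torque": the same for the moment, N m; "grip_width": finger opening in m; "gripper_force": force on a finger pad.
Only numpy, scipy, OpenCV 4.12 (cv2) and the standard library are available. Lean on these libraries where they do the work, as an engineer would, in place of code of your own. Each camera call takes 0.05 s, during which the arm holds its last target. There are 200 camera calls.

## Working session

There is one attempt and no reset: what is moved stays moved. The work goes in short steps, each a Python script; the robot and the scene stay as the last script left them, time stands still between calls to the robot, and variables do not carry over. Pictures are saved under pics/ and viewed, at most 14 in all, crops included, and the job is handed in when it is done.

```bash
mkdir -p pics
python3 - <<'E'
from rig import bot,vision
import cv2,numpy as np
print(bot.read_state(), bot.tip_reach)
for n in ["scene","top"]:
    im,d=vision.get_image(n); cv2.imwrite(f"pics/{n}0.png",im); np.savez(f"{n}0.npz",im=im,d=d)
    print(n,vision.camera_model(n))
print(vision.camera_model("wrist"))
E
```

```text
{'t': 0.0, 'joints': array([ 1.01951104e+00,  5.28457605e-01,  1.43389439e+00, -9.71992670e-06,
        1.18139673e+00, -1.78561365e-01]), 'joint_velocities': array([-0.00036009, -0.00105084,  0.00077572,  0.00177587, -0.00075156,
       -0.00083487]), 'joint_torque': array([-8.89618491e-05, -4.40038633e+01, -1.76595211e+01,  6.31274306e-02,
        5.81693533e-02, -1.81903984e-04]), 'position': array([0.22724326, 0.58149148, 0.24357936]), 'tcp_rot': array([-3.80526994e-04,  1.85283160e-01,  9.82684582e-01, -1.00864775e-03]), 'ft_force': array([-0.017875  ,  0.15631995, -0.40064231]), 'wrist_torque': array([-0.0158877 , -0.01752578, -0.01813975]), 'gripper_force': 0.0, 'grip_width': 0.08714143771543736} 0.022
scene {'fx': 439.21292450741134, 'fy': 439.21292450741134, 'cx': 314.6280808781941, 'cy': 243.72303684563028, 'k1': -0.06578680618490303, 'T': array([[-0.78682529,  0.35774643, -0.50291496,  1.05657468],
       [ 0.61692348,  0.43259912, -0.65746743,  0.61579367],
       [-0.01764605, -0.82757204, -0.5610821 ,  0.64363935],
       [ 0.        ,  0.        ,  0.        ,  1.     
[... 181 characters left out ...]
0.08577251,  0.45881374],
       [-0.99988049,  0.01525764, -0.00249319, -0.05606236],
       [ 0.00117502, -0.0858007 , -0.99631163,  0.94403813],
       [ 0.        ,  0.        ,  0.        ,  1.        ]])}
{'fx': 342.80417728879706, 'fy': 342.80417728879706, 'cx': 319.30320469005636, 'cy': 240.70515820781802, 'k1': -0.015199860652978063, 'T_tool_cam': array([[ 1.74083923e-04, -9.66604380e-01, -2.56273179e-01,
         7.01892423e-02],
       [ 9.99999339e-01,  4.59554868e-04, -1.05404687e-03,
         1.33181946e-04],
       [ 1.13661790e-03, -2.56272826e-01,  9.66603821e-01,
        -1.40348951e-01],
       [ 0.00000000e+00,  0.00000000e+00,  0.00000000e+00,
         1.00000000e+00]])}
```

View pics/top0.png

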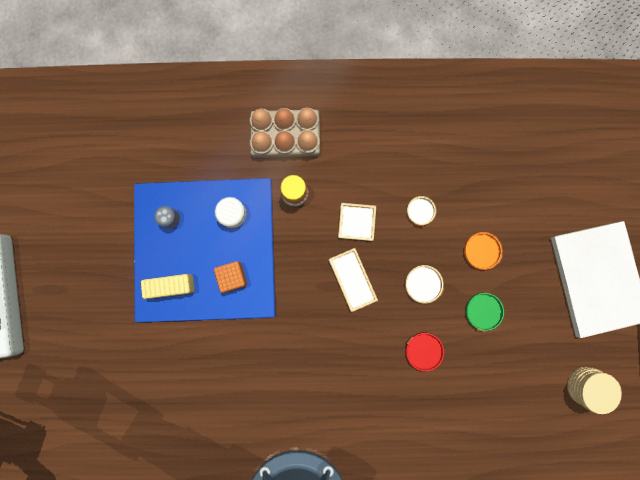

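View pics/scene0.png

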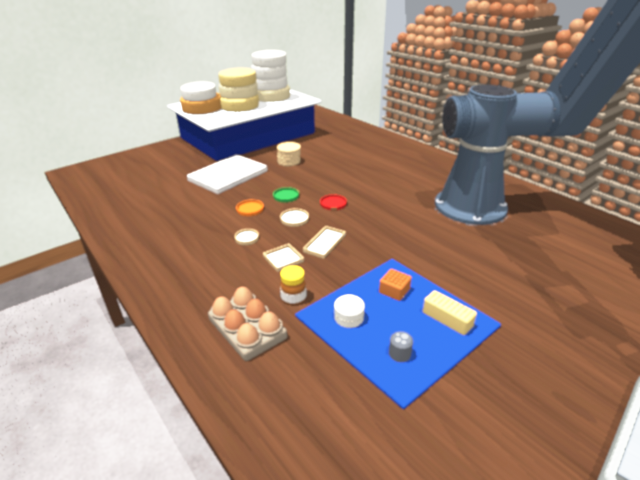

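The large round box to fill is the white-papered one at (424,284). Its look-alikes are orange (484,251), green (485,312) and red (425,352), all rejected by colour. The other boxes are ash (421,211), square (357,222) and brick (353,280). The cheeses are white (230,212), ash (166,217), square (230,277) and brick (167,287); the large cheeses at the far edge and the stack at (595,392) are not meant. I'll measure these now.

```bash
cat > h.py <<'E'
import numpy as np,cv2
from rig import bot,effector,kinematics,vision
from scipy.spatial.transform import Rotation as R
def rays(cam,uv):
    uv=np.asarray(uv,float).reshape(-1,2); K=np.array([[cam['fx'],0,cam['cx']],[0,cam['fy'],cam['cy']],[0,0,1]])
    d=(uv-[cam['cx'],cam['cy']])/[cam['fx'],cam['fy']]; s=d.copy()
    for _ in range(15): s=d/(1+cam['k1']*(s**2).sum(1,keepdims=True))
    return np.c_[s,np.ones(len(s))]
def onplane(cam,T,uv,z):
    r=rays(cam,uv)@T[:3,:3].T
    return T[:3,3]+r*((z-T[2,3])/r[:,2])[:,None]
def cloud(cam,T,d):
    v,u=np.mgrid[:480,:640]; r=rays(cam,np.c_[u.ravel(),v.ravel()])
    P=(r*d.reshape(-1,1))@T[:3,:3].T+T[:3,3]; P[d.ravel()==0]=np.nan
    return P.reshape(480,640,3)
def project(cam,T,p):
    q=(np.asarray(p)-T[:3,3])@T[:3,:3]; s=q[:2]/q[2]; s=s*(1+cam['k1']*(s@s))
    return s*[cam['fx'],cam['fy']]+[cam['cx'],cam['cy']]
def wristT():
    s=bot.read_state(); q=s['tcp_rot']; T=np.eye(4); T[:3,:3]=R.from_quat([q[1],q[2],q[3],q[0]]).as_matrix(); T[:3,3]=s['position']
    return T@vision.camera_model('wrist')['T_tool_cam']
def down(yaw):  # tool y (closing line) at world angle yaw
    c,s=np.cos(yaw),np.sin(yaw); M=np.array([[-s,c,0],[c,s,0],[0,0,-1]]).T
    M=np.c_[np.array([s,-c,0]),np.array([c,s,0]),[0,0,-1]]
    if np.linalg.det(M)<0: M[:,0]*=-1
    q=R.from_matrix(M).as_quat(); return np.array([q[3],q[0],q[1],q[2]])
H=dict(white=.04,ash=.044,square=.038,brick=.04)
def measure(im,cam,T,guess):
    """guess: name->(xy) world; names c_* cheeses (top face plane), b_* boxes (bright rim+paper)"""
    hsv=cv2.cvtColor(im,cv2.COLOR_BGR2HSV); out={}
    hue,sat,val=[hsv[...,i].astype(int) for i in range(3)]
    for n,xy in guess.items():
        z=.01+H[n[2:]] if n[0]=='c' else .012
        if n[0]=='c': m=~((hue>100)&(hue<130)&(sat>120))
        else: m=(val>150)
        u=project(cam,T,[*xy,z]); 
        k,lab,st,cen=cv2.connectedComponentsWithStats(m.astype(np.uint8))
        u0,v0=np.round(u).astype(int); l=lab[v0,u0]
        c,_=cv2.findContours((lab==l).astype(np.uint8),cv2.RETR_EXTERNAL,cv2.CHAIN_APPROX_NONE)
        c=max(c,key=cv2.contourArea).reshape(-1,2)
        P=onplane(cam,T,c,z)[:,:2]
        (cx,cy),(w,h),a=cv2.minAreaRect((P*1000).astype(np.float32))
        if w<h: w,h,a=h,w,a+90
        out[n]=(cx/1000,cy/1000,w,h,(a+90)%180-90,c)
    return out
E
python3 - <<'E'
from h import *
D=np.load('top0.npz'); cam=vision.camera_model('top'); T=cam['T']
P=cloud(cam,T,D['d'])
px=dict(c_white=(230,212),c_ash=(166,217),c_square=(230,277),c_brick=(167,287),b_white=(424,284),b_ash=(421,211),b_square=(357,222),b_brick=(353,280))
g={n:onplane(cam,T,p,.04 if n[0]=='c' else .01)[0,:2] for n,p in px.items()}
for n,r in measure(D['im'],cam,T,g).items():
    print(n,np.round(g[n],3),np.round(r[:5],3))
    if n[0]=='c':
        c=np.round(px[n]).astype(int); sub=P[c[1]-35:c[1]+35,c[0]-35:c[0]+35].reshape(-1,3)
        s=sub[sub[:,2]>.01+H[n[2:]]-.008]; (x,y),(w,h),a=cv2.minAreaRect((s[:,:2]*1000).astype(np.float32)); print('   depth',len(s),x,y,w,h,a,np.median(s[:,2]))
for p in [(293,188),(285,140)]: print(P[p[1],p[0]])
E
```

```text
c_white [0.6  0.13] [ 0.599  0.127 64.358 62.361 89.092]
   depth 657 599.9158935546875 130.64138793945312 59.71506881713867 56.84025573730469 44.380332946777344 0.049590231004295604
c_ash [0.592 0.264] [ 0.59   0.258 53.577 40.255 62.973]
   depth 310 593.174560546875 264.4822998046875 39.83808135986328 39.22343826293945 45.172916412353516 0.053131091980399725
c_square [0.465 0.13 ] [  0.467   0.128  59.291  56.134 -73.735]
   depth 700 467.5527648925781 130.5578155517578 54.12297821044922 54.60261535644531 16.312198638916016 0.04790017410867514
c_brick [0.447 0.26 ] [  0.449   0.257 108.694  41.682 -83.38 ]
   depth 948 449.226806640625 262.034423828125 40.22928237915039 99.66975402832031 7.334108352661133 0.04976155520175585
b_white [ 0.444 -0.275] [ 0.446 -0.276 78.981 78.103 88.95 ]
b_ash [ 0.601 -0.274] [ 0.602 -0.275 62.088 61.94  43.494]
b_square [ 0.579 -0.136] [ 0.581 -0.135 76.986 76.517 84.142]
b_brick [ 0.455 -0.125] [  0.457  -0.124 122.038  62.362  22.097]
[ 0.64163845 -0.00345547  0.07345642]
[0.74506176 0.01288288 0.06128874]
```

Run:
```python
from h import *
cam=vision.camera_model('wrist')
gc=dict(c_white=(.600,.1305),c_ash=(.593,.2645),c_square=(.4675,.1305),c_brick=(.449,.262))
gb=dict(b_white=(.446,-.276),b_ash=(.602,-.275),b_square=(.581,-.135),b_brick=(.457,-.124))
q0=bot.read_state()['tcp_rot']
print(q0,[ (y,down(y)) for y in (np.pi/2,)])
for tag,g,xy in [('b',gb,(.52,-.2)),('c',gc,(.53,.2))]:
    best=min((kinematics.inverse_kinematics([*xy,.26],down(y)) for y in (np.pi/2,-np.pi/2)),key=lambda j:9 if j is None else abs(j[5]))
    bot.goto_joints(best); bot.pause(.2); T=wristT(); im,d=vision.get_image('wrist'); cv2.imwrite(f'pics/w_{tag}.png',im)
    np.savez(f'w_{tag}.npz',im=im,d=d,T=T); P=cloud(cam,T,d).reshape(-1,3)
    for n,r in measure(im,cam,T,g).items(): 
        print(n,np.round(r[:5],4))
        zt=.01+H[n[2:]] if n[0]=='c' else .012
        s=P[(np.hypot(*(P[:,:2]-g[n]).T)<(.075 if 'brick' in n else .06))&(P[:,2]>zt-(.008 if n[0]=='c' else .005))]
        if len(s): (x,y),wh,a=cv2.minAreaRect((s[:,:2]*1000).astype(np.float32)); print('   depth',len(s),np.round([x,y,*wh,a,1000*np.median(s[:,2])],1))
s=bot.read_state(); print(s['t'],s['joints'],s['ft_force'])
```

```text
[-3.51372590e-04  1.85316380e-01  9.82678410e-01 -9.26853708e-04] [(1.5707963267948966, array([0.000000e+00, 3.061617e-17, 1.000000e+00, 0.000000e+00]))]
b_white [ 4.47100e-01 -2.77500e-01  7.79188e+01  7.72826e+01 -1.36000e-02]
   depth 951 [ 448.4 -269.5   87.2   79.6   68.7   12.9]
b_ash [ 0.6031 -0.2753 62.6689 62.6463 46.1792]
   depth 13464 [ 587.9 -274.    61.4   90.9   85.   331.3]
b_square [ 0.5809 -0.136  76.4307 76.247  84.2603]
   depth 44652 [ 569.  -143.6   91.6   97.    85.3  341. ]
b_brick [  0.4581  -0.1244 120.4341  62.3114  22.1258]
   depth 2762 [ 462.3 -124.   120.1   84.3    9.6  286.9]
c_white [ 6.036000e-01  1.992000e-01  8.502685e+02  5.543795e+02 -8.999690e+01]
   depth 2045 [597.9 132.2  53.2  56.8   1.5  49.8]
c_ash [ 0.5874  0.2615 51.2443 40.2867 27.9488]
   depth 5386 [573.9 261.4  81.2  41.1  10.1 330.6]
c_square [  0.4666   0.1335  57.6128  54.878  -73.7232]
   depth 41717 [479.5 138.3  91.2  61.9  28.6 332.1]
c_brick [  0.4491   0.261  101.6971  41.0694 -83.2935]
   depth 45176 [472.4 258.5 104.4 101.8  85.6 332.5]
5.6 [ 1.62945131e-01  4.30527647e-01  1.56405546e+00 -7.14193822e-05
  1.14694274e+00 -1.40709011e+00] [-1.15990319  0.0353476  -0.41804453]
```

```bash
python3 -c "
import cv2,numpy as np
a=cv2.imread('pics/w_b.png');b=cv2.imread('pics/w_c.png');cv2.imwrite('pics/w_both.png',cv2.resize(np.vstack([a,b]),(400,600),interpolation=cv2.INTER_AREA))"
```

```text
(no output)
```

View pics/w_both.png

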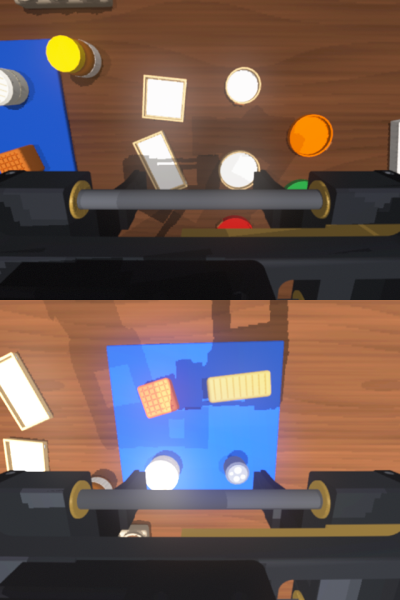

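Both wrist views agree with the top view to within 1–2 mm. The upper one shows the paper-lined round box in the lower middle with orange, green and red to its right, so the choice holds. I'll start with the white cheese.

```bash
cat >> h.py <<'E'
CH=dict(white=(.5993,.1308,None,.060),ash=(.593,.264,None,.042),square=(.4675,.131,16.3,.054),brick=(.449,.2615,7.3,.040))
BX=dict(white=(.4467,-.2768,None),ash=(.6026,-.2752,None),square=(.581,-.1356,84.2),brick=(.4577,-.1242,112.1))
ZT=.16; TIP=.014
def ik(xy,z,yaws):
    j0=bot.read_state()['joints']; best=None
    for y in yaws:
        if any(kinematics.inverse_kinematics([*xy,zz],down(y)) is None for zz in (z,.05)): continue
        j=np.array(kinematics.inverse_kinematics([*xy,z],down(y)))
        c=abs(j-j0).max()+.2*abs(j[5])
        if best is None or c<best[0]: best=(c,j,y)
    return best[1:]
def yaws(a,per):
    return np.radians([a+k*per for k in range(int(360/per))])
def run(n):
    x,y,a,w=CH[n]; off=TIP+bot.tip_reach; per={'square':90}.get(n,180)
    Y=yaws(90,10) if a is None else yaws(a,per)
    j,yaw=ik((x,y),ZT,Y); bot.goto_joints(j)
    effector.gripper_to(min(.087,w+.026))
    bot.move_l([x,y,.01+off+.02]); 
    print('hit' if bot.move_l([x,y,.01+off],vel=.05,f_stop=8) else 'down',bot.read_state()['position'])
    effector.gripper_to(max(w-.012,0)); s=bot.read_state(); print('grip',s['grip_width'],s['gripper_force'])
    bot.move_l([x,y,ZT],vel=.12); s=bot.read_state(); print('lift',s['grip_width'],s['gripper_force'],s['ft_force'])
    bx,by,ba=BX[n]; Y=yaws(90,10) if ba is None else yaws(ba,per)
    j,yaw=ik((bx,by),ZT,Y); bot.goto_joints(j)
    bot.move_l([bx,by,.004+off+.015])
    bot.pause(.2); print(bot.read_state()['position'],bot.read_state()['ft_force'])
    h=bot.move_l([bx,by,.004+off-.003],vel=.02,f_stop=3); s=bot.read_state(); print('set',h,s['position'],s['ft_force'])
    effector.gripper_to(min(.087,w+.02))
    p=s['position']; bot.move_l([p[0],p[1],ZT]); print(n,'t',bot.read_state()['t'])
E
python3 -c "
from h import *
run('white'); im,d=vision.get_image('top'); cv2.imwrite('pics/t1.png',im); np.savez('t1.npz',d=d)"
```

```text
down [0.59911294 0.13079101 0.0456375 ]
grip 0.05952436615846452 30.000024513574317
lift 0.05919686789522029 29.999964439775795 [-0.78608442 -0.45262136 -1.43836616]
[ 0.44726267 -0.27723358  0.05598244] [-0.26661716 -0.03654789 -1.10057647]
set True [ 0.44656878 -0.27670726  0.04012917] [-1.07419881 -0.12905463  3.5989204 ]
white t 14.45
```

View pics/t1.png

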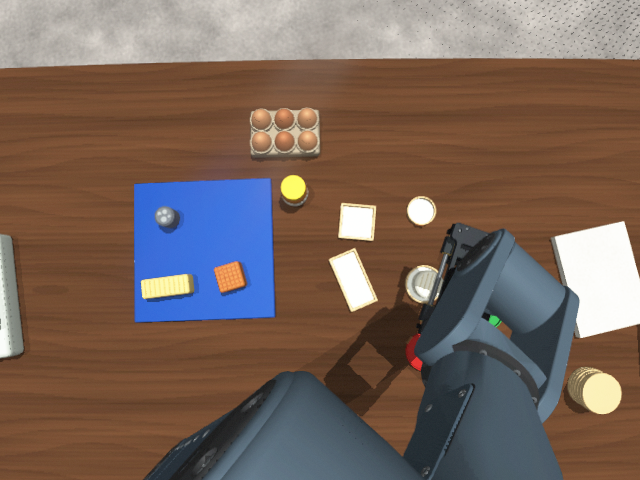

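The white cheese now sits inside its box at (424,284), set down on contact at the expected height. The other things are unmoved. Next are the ash, square and brick cheeses, with a depth check after each.

Run:
```python
from h import *
cam=vision.camera_model('top')
for n in ('ash','square'):
    run(n)
x,y,a,w=CH['brick']; j,_=ik((x,y),ZT,yaws(a,180)); bot.goto_joints(j)
im,d=vision.get_image('top'); cv2.imwrite('pics/t2.png',im); np.savez('t2.npz',im=im,d=d)
P=cloud(cam,cam['T'],d).reshape(-1,3)
for n in ('white','ash','square'):
    b=BX[n]; s=P[(np.hypot(*(P[:,:2]-b[:2]).T)<.055)&(P[:,2]>.03)&(P[:,2]<.07)]
    (x,y),wh,a=cv2.minAreaRect((s[:,:2]*1000).astype(np.float32)); print(n,b,np.round([x,y,*wh,a,*np.percentile(s[:,2]*1000,[20,50,90])],1))
```

```text
down [0.59280125 0.26394066 0.04562689]
grip 0.041256188555683894 30.000154834706336
lift 0.04125560331574998 29.9997839005664 [-0.89885608  0.28878248 -1.00165939]
[ 0.60332438 -0.27566569  0.05634491] [-0.33542989  0.80249619 -0.1647236 ]
set True [ 0.60241411 -0.27508944  0.04017939] [-0.09421131  0.54869415  4.63285213]
ash t 25.425
down [0.46729857 0.13099694 0.04570676]
grip 0.053640259749894274 29.999162242747843
lift 0.05386751744729622 29.999125613830984 [-0.31068088 -0.17321892 -1.34723475]
[ 0.58171287 -0.1358412   0.05612784] [ 0.36443755  0.17874821 -0.74478556]
set True [ 0.58077798 -0.13553676  0.03913718] [-0.38291829  0.20947705  4.68788838]
square t 35.2083
white (0.4467, -0.2768, None) [ 445.4 -277.5   59.1   58.7   62.    41.9   43.6   45.9]
ash (0.6026, -0.2752, None) [ 600.3 -273.2   40.8   41.1   32.6   45.    47.    49.4]
square (0.581, -0.1356, 84.2) [ 578.7 -135.9   54.1   54.3   84.    38.8   40.5   42.7]
```

View pics/t2.png

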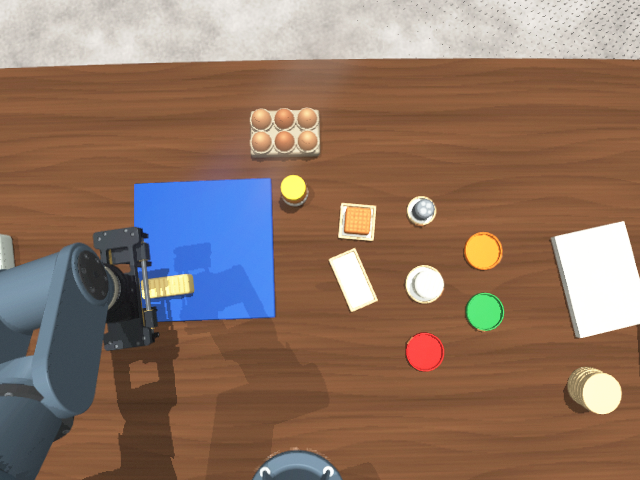

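White, ash and square are all flat in their boxes at (424,284), (422,211) and (357,220), with their tops at the expected heights. The brick is last.

Run:
```python
from h import *
cam=vision.camera_model('top')
run('brick')
j,_=ik((.53,.2),.26,yaws(90,180)); bot.goto_joints(j); bot.pause(.5)
im,d=vision.get_image('top'); cv2.imwrite('pics/t3.png',cv2.resize(im[150:330,250:500],None,fx=3,fy=3)); 
P=cloud(cam,cam['T'],d).reshape(-1,3)
for n in BX:
    b=BX[n]; s=P[(np.hypot(*(P[:,:2]-b[:2]).T)<.06)&(P[:,2]>.03)&(P[:,2]<.07)]
    (x,y),wh,a=cv2.minAreaRect((s[:,:2]*1000).astype(np.float32)); print(n,b,np.round([x,y,*wh,a,*np.percentile(s[:,2]*1000,[20,50,90])],1))
for n,r in measure(im,cam,cam['T'],{'b_brick':(.42,-.111)}).items(): print(r[:5])
```

```text
down [0.44884607 0.26143609 0.04572519]
grip 0.03967334927419516 29.967516898177564
lift 0.03969673119767643 29.968518745154142 [ 0.20829611  0.20463051 -0.9376353 ]
[ 0.45827356 -0.12441285  0.05587102] [ 0.42075717 -0.12818255 -1.65017131]
set True [ 0.45753771 -0.12415574  0.03906456] [ 0.21656018 -1.15790643  3.99306164]
brick t 45.4167
white (0.4467, -0.2768, None) [ 445.5 -277.7   59.    58.7   60.8   42.1   43.8   46. ]
ash (0.6026, -0.2752, None) [ 600.7 -273.2   41.1   41.1   74.9   44.9   47.1   49.6]
square (0.581, -0.1356, 84.2) [ 578.6 -136.    54.6   54.2   84.6   38.8   40.5   42.9]
brick (0.4577, -0.1242, 112.1) [ 457.3 -124.7   98.3   40.4   22.4   41.2   42.7   44.9]
(0.45671725463867185, -0.12446478271484375, 124.08914184570312, 63.764076232910156, 22.680706024169922)
```

View pics/t3.png

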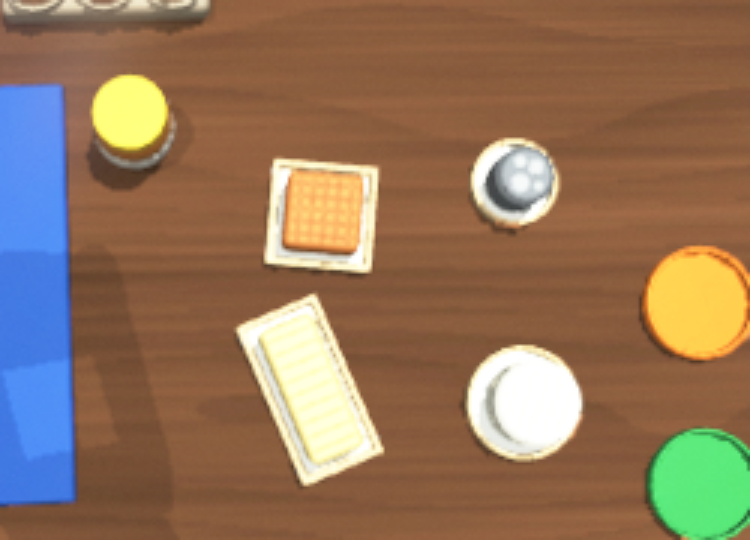

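All four cheeses stand flat inside their own boxes, at crop pixels (323,210), (520,178), (310,388) and (530,402). The jar is undisturbed, so I'm handing in.

```bash
python3 -c "
from rig import bot
print(bot.job_done())"
```

```text
the job is handed in; nothing more can be done
None
```

All four cheeses stand upright and flat in their matching boxes, set down on light contact, with the boxes, jar and eggs left in place; the job was handed in after about 48 s of robot time.

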